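# Hold a watch block home in the corner of the marking stage

## Task

Pick the rectangular block with the watch on top out of the compartmented tray, lift it clear, and set it flat on the dark steel marking stage with its long side along the long stop. Press it home into the corner so that it bears on both stops at once, long side flush on the long stop and end on the end stop, and finish while still gripping it and pressing firmly against both; leave everything else as it is.

Things in the scene. Friction and masses are not known exactly. Their poses are not given: they have to be found in the camera images.
- holder: The part to handle: loose rectangular aluminium block 56 (own x) x 40 (own y) x 28 mm high, 0.13-0.25 kg, with a round steel watch head (34 mm across, 6 mm high, white dial) centred on top. Origin: centre of the underside; z up. It stands in any one of the tray's four compartments. Grip it across its 40 mm width, fingertips about 15 mm above its underside, clear of tray walls and stops.
- tray: Fixed grey plastic tray 204 x 204 mm, walls 14 mm high and 4 mm thick, floor 4 mm thick, divided 2 x 2 into compartments of 96 mm, whose centres lie at +-49 mm in its x and y. Origin: centre of the underside, on the table. It may stand to the left or right of the robot, the stage on the other side.
- stage: Fixed marking stage: dark steel plate 160 (x) x 130 (y) x 12 mm high, carrying two low rigid steel stops that form a corner. Origin: centre of the underside, on the table; z up; it is turned up to 0.45 rad from the world axes.
- corner (a point): The inner corner of the stage, where the inner faces of the two stops meet, at the level of the plate's top (12 mm above the table). Axes as the stage: +x points into the end stop, +y into the long stop. The block fully home, its long side along x, has its origin at x = -28 mm, y = -20 mm, z = 0 from here (either way round).
- side_stop: The long stop: rigid steel bar 115 (x) x 12 (y) x 10 mm high fixed on the plate; its inner face looks to the stage's -y. Origin: centre of its underside, 6 mm behind the inner face. Fixed, it does not give. Dry friction about 0.5 to 0.7: hard pressure on one stop or down on the plate can carry the push meant for the other.
- end_stop: The end stop: rigid steel bar 12 (x) x 70 (y) x 10 mm high fixed on the plate; its inner face looks to the stage's -x. Origin: centre of its underside, 6 mm behind the inner face. Fixed, it does not give.
- round_holder: Bystander in the tray: round aluminium block 44 mm across, 24 mm high, with a watch head on top (30 mm high in all). Origin: underside centre.
- bar: Bystander in the tray: plain aluminium bar 70 x 20 x 20 mm. Origin: underside centre.
- small_block: Bystander in the tray: plain aluminium block 28 x 28 x 24 mm. Origin: underside centre.
- loupe: Bystander: black eye loupe 32 mm across, 28 mm high, standing between tray and stage. Origin: underside centre.
- hammer: Bystander: hammer 260 mm long lying along its x, beyond the tray or stage.
- screwdriver: Bystander: small screwdriver 130 mm long lying along its x, beyond the tray or stage.
- mouse: Bystander: black computer mouse 100 x 58 x 32 mm, far left. Origin: underside centre.
- oil: Bystander: small bottle 40 mm across, 70 mm high, far right. Origin: underside centre.
Mind the look-alikes: they are no part of the job. What is shaped like the holder but blue or brown is not meant.

How it is judged:
On the way:
1. the rectangular watch block is lifted clear of the tray (z of holder in the frame of tray above 0.035 m), for 0.2 s.
At the end, for the whole second after the job is handed in: The block is gripped, flat on the plate (within 2.5 mm and 0.06 rad), its long side along the long stop (within 0.05 rad), its origin within 2.5 mm of the home position, at rest, and pressing on each of the two stops with more than 1.5 N, all through the last second while the robot holds on (contact force between holder and side_stop above 1.5 N and contact force between holder and end_stop above 1.5 N and contact force between the fingers and holder above 1.5 N and angle between the x axis of holder and the x axis of stage, either way round below 0.05 rad and angle between holder's own z axis and vertical below 0.06 rad and z of holder in the frame of corner between -0.0025 and 0.0025 m and x of holder in the frame of corner between -0.0305 and -0.0255 m and y of holder in the frame of corner between -0.0225 and -0.0175 m and linear speed of holder below 0.01 m/s); the arm keeps its last pose, push and grip.
It fails at once if another part in the tray is moved more than 20 mm (distance of any of round_holder, bar, small_block from where it was at the start of the episode above 0.02 m).
It fails at once if the loupe, hammer, screwdriver, mouse or bottle is moved more than 20 mm (distance of any of loupe, hammer, screwdriver, mouse, oil from where it was at the start of the episode above 0.02 m).
It also fails if it takes over 61 s, if anything falls off the work surface, if the arm or the gripper's body presses on something with over 40 N, if the wrist force passes 120 N, or if a joint passes its speed limit or range.

## Robot

A 7-joint arm with a two-finger parallel gripper is mounted at the origin on the work surface. World frame = base frame: x ahead of the robot, y to its left, z up, the work surface at z = 0. Lengths are in m, angles in rad, forces in N, time in s.
With the tool pointing down it reaches from about 0.425 to 0.95 m from the base axis. Payload 4.7 kg.
Tool frame: the origin (TCP) lies on the centre line of the jaws, within the pads' length; the fingertips stand robot.nose_length ahead of it and the grasp point (between the pads) lies 8 mm behind it (robot.nose_length is the distance from the TCP to the fingertips, in m); z points along the fingers, y is the line along which they close (so a half turn about z gives the same grasp; the last joint's range is limited). The gripper opens to 85 mm and grips with 20 to 120 N. Pads are 22 mm wide; open, the fingers measure 114 mm over their backs; the gripper's body (76 mm by 85 mm) begins 54 mm behind the grasp point. The pads swing forward as they close: fully open they stand 13 mm farther back than shut.
Start: joints at [-1.327, 0.469, -0.049, 1.532, 0.024, 1.141, -0.082], TCP at [0.182, 0.65, 0.242] pointing down, gripper open.
Joint ranges: [-2.59, 2.59], [-0.33, 1.99], [-1.39, 1.29], [0.1, 2.45], [-1.04, 4.18], [0.21, 1.99], [-2.66, 2.66]. Speed limits (rad/s): [2.57, 2.57, 3.14, 3.14, 3.14, 3.14, 3.14].

## Interface

Orientations are given as [roll, pitch, yaw] about the fixed x, y, z axes, in that order (R = Rz(yaw) Ry(pitch) Rx(roll)).
In Python, from plant import robot gives the robot as it stands. Calls block until the motion is done:
- robot.goto(position, orientation): joint-space move of the TCP to a pose.
- robot.move_straight(position, vel=0.15, attitude=None, contact_N=None): straight line of the TCP; attitude=None keeps the orientation; vel is the mean speed in m/s. With contact_N (N) it stops when the force on the tool has changed by that much, and returns True; else False.
- robot.move_joints(angles): joint-space move.
- robot.grip(opening, strength=None): opening from 0.0 (shut) to 1.0 (fully open); strength is the grip in N (None keeps the last); returns when the fingers have stopped.
- robot.sleep(seconds).
- robot.inverse_kinematics(position, orientation): joint angles nearest the present ones, or None.
- robot.sense(): the state.
- robot.grab_frame(name): name is "scene" or "top" or "wrist"; returns a dict with "image" (480x640x3 uint8, red, green, blue), "range_z" (480x640 float32, m along the optical axis (not along the pixel's ray), 0 where there is no reading), "fx", "fy", "cx", "cy" (pixels), "R" (3x3) and "t" (3): a world point X has camera coordinates R X + t. Camera axes: x right, y down, z forward; pixel columns grow to the right and rows downward; lengths in m; the calibration is good to about 2 mm. A picture is of the moment at which its call begins.
A pose or a line that the arm cannot do raises robot.IKError and nothing moves.
- robot.close_job(): hands the job in; it is judged then, once.
The state is a dict: "t": time; "joint_pos": joint angles; "joint_velocities": joint speeds; "effort": joint torques, N m; "tcp_pos": TCP position; "tcp_rot": TCP orientation; "wrist_force": force on the tool from outside, world axes, zero at the start; "torque": the same for the moment, N m; "opening": opening from 0.0 (shut) to 1.0 (fully open); "gripper_force": force on a finger pad.
Only numpy, scipy, OpenCV 4.12 (cv2) and the standard library are available. Lean on these libraries where they do the work, as an engineer would, in place of code of your own. Each camera call takes 0.05 s, during which the arm holds its last target. There are 200 camera calls.

## Working session

There is one attempt and no reset: what is moved stays moved. The work goes in short steps, each a Python script; the robot and the scene stay as the last script left them, time stands still between calls to the robot, and variables do not carry over. Pictures are saved under pics/ and viewed, at most 10 in all, crops included, and the job is handed in when it is done.

```bash
mkdir -p pics; ls; python3 - <<'E'
from plant import robot
import cv2,numpy as np
s=robot.sense();print(s, robot.nose_length)
for n in("top","scene"):
    f=robot.grab_frame(n);cv2.imwrite(f"pics/{n}0.png",f["image"][:,:,::-1]);np.savez(f"{n}0.npz",**f)
    print(n,f["fx"],f["cx"],f["cy"],-f["R"].T@f["t"],f["R"].round(3).tolist(),(f["range_z"]>0).mean())
E
```

```text
pics
{'t': 0.0, 'joint_pos': array([-1.32692672,  0.46943151, -0.04859556,  1.53372457,  0.02412339,
        1.14096871, -0.08232804]), 'joint_velocities': array([ 2.17998535e-03, -7.73350468e-04, -8.13398383e-06, -3.31036677e-04,
        1.19358503e-03,  1.21584315e-06, -1.59342266e-03]), 'effort': array([ 4.58754930e-04, -5.10301101e+01, -4.68630600e-02, -2.37715226e+01,
        1.04938354e-02,  7.51170184e-03,  1.34687815e-05]), 'tcp_pos': array([0.18168615, 0.64949731, 0.24125511]), 'tcp_rot': array([-3.13964922e+00,  9.24849467e-05,  2.86883772e+00]), 'wrist_force': array([ 0.68312294, -0.16582913, -0.57456898]), 'torque': array([-0.00531788,  0.01594173, -0.02919581]), 'gripper_force': 0.0, 'opening': 1.0031399323138481} 0.011
top 516.5751579516248 319.4381228252103 239.38451268492094 [ 0.37411942 -0.01672993  1.2312643 ] [[-0.023, -1.0, 0.021], [-0.991, 0.021, -0.129], [0.129, -0.024, -0.991]] 0.9960384114583334
scene 585.2247303195668 327.93803386545164 242.23711089637771 [0.94934811 0.77445877 0.81938241] [[-0.878, 0.479, -0.021], [0.324, 0.562, -0.761], [-0.352, -0.675, -0.648]] 0.996123046875
```

View pics/top0.png

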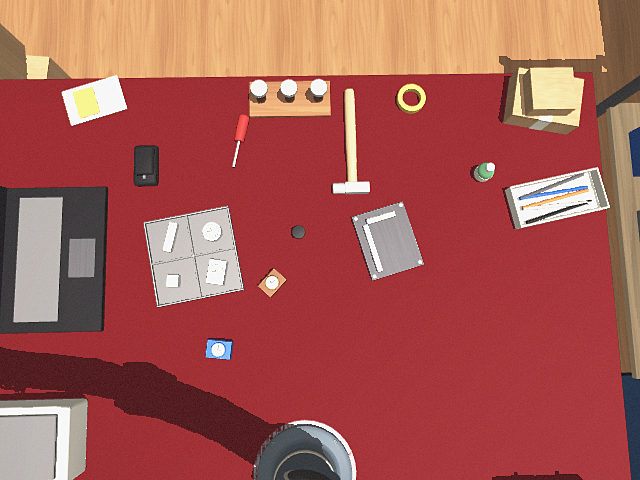

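View pics/scene0.png

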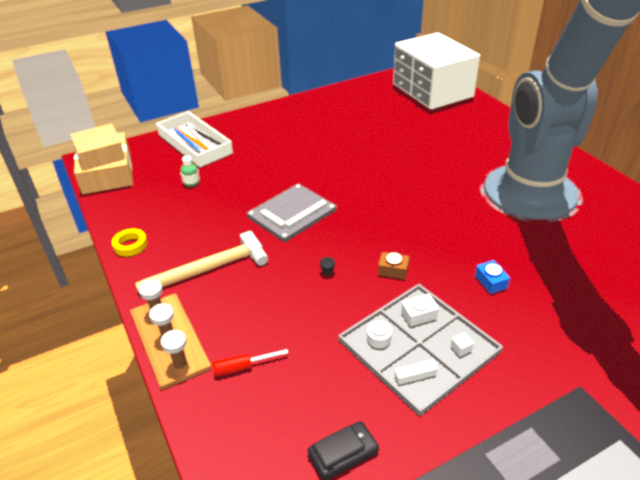

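The top view shows the tray on the left at (194,256). The watch block is in its lower-right compartment at (216,271), the loupe is at (298,232), and the stage is at (388,241) with its stops on the upper left. The decoys are brown (272,282) and blue (219,349). The scene view agrees, with the block at (420,308) and the stage at (292,210).

```bash
cat > h.py <<'E'
import numpy as np,cv2
def ray(f,u,v):
    d=f["R"].T@np.array([(u-f["cx"])/f["fx"],(v-f["cy"])/f["fy"],1.]);return -f["R"].T@f["t"],d
def plane(f,u,v,z):
    o,d=ray(f,u,v);return o+d*(z-o[2])/d[2]
def tri(f,p,g,q):
    o,d=ray(f,*p);a,b=ray(g,*q)
    s=np.linalg.lstsq(np.c_[d,-b],a-o,rcond=None)[0]
    P,Q=o+d*s[0],a+b*s[1];return (P+Q)/2,np.linalg.norm(P-Q)
def snap(robot,cam,name):
    f=robot.grab_frame(cam);cv2.imwrite(f"pics/{name}.png",f["image"][:,:,::-1]);np.savez(f"{name}.npz",**f);return f
E
python3 - <<'E'
from h import *
from plant import robot
T=np.load("top0.npz");S=np.load("scene0.npz")
print("block",tri(T,(215.5,271.5),S,(420,308)),"stage ctr",tri(T,(388,241),S,(292,211)))
for u,v in((144,222),(228,207),(243,290),(159,306)):print("tray",plane(T,u,v,.014))
for u,v in((353,214),(402,203),(423,263),(374,280)):print("stage",plane(T,u,v,.012))
print("stops",plane(T,367,217,.022),plane(T,393,212,.022),plane(T,379,270,.022),"loupe",plane(T,298,232,.02),"hammer",plane(T,352,188,.02))
b=plane(T,215.5,271.5,.034);s=plane(T,388,241,.012)
for k,c in(("wA",b),("wB",s)):
    for yaw in(np.pi/2,0,-np.pi/2,np.pi):
        print(k,yaw,robot.inverse_kinematics([c[0]-.0,c[1],.25],[np.pi,0,yaw]))
E
```

```text
block (array([0.46046218, 0.19766631, 0.02615776]), np.float64(0.0008537239809409257)) stage ctr (array([ 0.52567994, -0.2102697 ,  0.00578724]), np.float64(3.5960757211074754e-05))
tray [0.58211808 0.36914465 0.014     ]
tray [0.61442346 0.17074794 0.014     ]
tray [0.41626699 0.13591643 0.014     ]
tray [0.38368896 0.33058254 0.014     ]
stage [ 0.59193956 -0.12774044  0.012     ]
stage [ 0.61651274 -0.24689599  0.012     ]
stage [ 0.47052087 -0.29056856  0.012     ]
stage [ 0.43282786 -0.17236971  0.012     ]
stops [ 0.58225508 -0.15995459  0.022     ] [ 0.59310983 -0.22250765  0.022     ] [ 0.45551477 -0.1837322   0.022     ] loupe [0.5498483  0.00475612 0.02      ] hammer [ 0.65384315 -0.1266253   0.02      ]
wA 1.5707963267948966 [-0.86601921  0.17600388  0.43348954  1.95105983 -0.08578507  1.03214186
 -0.39434875]
wA 0 [-1.04766468  0.18981677  0.64872538  1.95952029 -0.13303895  1.03406105
 -1.91011474]
wA -1.5707963267948966 [-0.41733652  0.1785914  -0.08122039  1.92749025  0.01675068  1.03614888
  2.63578633]
wA 3.141592653589793 [-0.66245369  0.17189061  0.19857197  1.94066859 -0.03930541  1.03268707
  1.12421518]
wB 1.5707963267948966 [-0.41322071  0.39010108  0.94920543  1.82856138 -0.35347892  1.10414168
  0.66307982]
wB 0 [-0.43066219  0.3999021   0.97752858  1.82927429 -0.36894406  1.10864605
 -0.89186319]
wB -1.5707963267948966 [-0.51057928  0.46030541  1.12029191  1.83236085 -0.45595372  1.13898008
 -2.37396784]
wB 3.141592653589793 [-0.45197041  0.41321637  1.01324098  1.83012667 -0.38924563  1.11495819
  2.27050154]
```

```bash
python3 - <<'E'
from h import *
from plant import robot
for n,p in(("w1",(.46,.197,.25)),("w2",(.40,.197,.25)),("w3",(.46,-.2,.25)),("w4",(.53,-.2,.25))):
    robot.goto(p,[np.pi,0,0]); robot.sleep(.3); f=snap(robot,"wrist",n)
    print(n,robot.sense()["t"],robot.sense()["tcp_pos"],-f["R"].T@f["t"],f["fx"],f["R"].round(2).tolist())
a=np.hstack([cv2.imread(f"pics/w{i}.png") for i in(1,3)]);cv2.imwrite("pics/m1.png",cv2.resize(a,(800,300),interpolation=cv2.INTER_AREA))
E
```

```text
w1 2.375 [0.45993936 0.1972761  0.24994376] [0.52625688 0.1972097  0.38158263] 369.4245454104297 [[0.0, -1.0, -0.0], [-0.97, -0.0, 0.26], [-0.26, 0.0, -0.97]]
w2 3.075 [0.40064658 0.19685652 0.24997296] [0.46700599 0.1966673  0.3817266 ] 369.4245454104297 [[-0.0, -1.0, 0.0], [-0.97, 0.0, 0.26], [-0.26, 0.0, -0.97]]
w3 4.9167 [ 0.4601958  -0.19956705  0.2499933 ] [ 0.52654022 -0.19956106  0.38160583] 369.4245454104297 [[0.0, -1.0, -0.0], [-0.97, -0.0, 0.26], [-0.26, 0.0, -0.97]]
w4 5.65 [ 0.52947892 -0.20006728  0.2502644 ] [ 0.59553987 -0.20053702  0.38191855] 369.4245454104297 [[-0.0, -1.0, -0.0], [-0.97, 0.0, 0.26], [-0.26, 0.0, -0.97]]
```

View pics/m1.png

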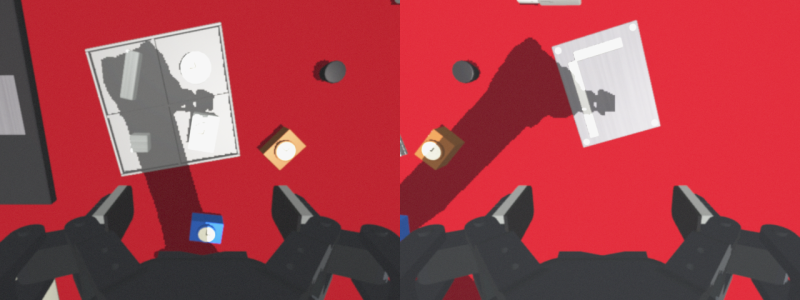

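The left half of the picture (w1) shows the tray, with the watch block at about full-frame pixel (326,215). It is partly in the gripper's shadow. The right half (w3) shows the stage around (325,133), with the L-shaped stops light-coloured. I'll go closer for precision.

```bash
python3 - <<'E'
from h import *
from plant import robot
for n,p in(("c3",(.44,-.17,.15)),("c4",(.50,-.23,.15)),("c2",(.41,.23,.15)),("c1",(.40,.17,.15))):
    robot.goto((p[0],p[1],.25),[np.pi,0,0]) if n in("c3","c2") else 0
    robot.goto(p,[np.pi,0,0]); robot.sleep(.4); f=snap(robot,"wrist",n)
    print(n,robot.sense()["t"])
from h import *
def crop(n,c,w=200,h=150):
    f=np.load(n+".npz");q=f["R"]@np.array(c)+f["t"];u=int(q[0]/q[2]*f["fx"]+f["cx"]);v=int(q[1]/q[2]*f["fy"]+f["cy"])
    u0=min(max(0,u-w//2),640-w);v0=min(max(0,v-h//2),480-h);print(n,"crop",u0,v0)
    im=f["image"][v0:v0+h,u0:u0+w,::-1];return cv2.resize(cv2.convertScaleAbs(255*(im/255.)**1.8),(400,300),interpolation=cv2.INTER_CUBIC)
b=(.46,.197,.034);s=(.53,-.2,.022)
cv2.imwrite("pics/m2.png",np.vstack([np.hstack([crop("c1",b),crop("c2",b)]),np.hstack([crop("c3",s,280,210),crop("c4",s,280,210)])]))
E
```

```text
c3 7.05
c4 7.9333
c2 10.6167
c1 11.4167
c1 crop 182 77
c2 crop 274 93
c3 crop 228 1
c4 crop 142 90
```

View pics/m2.png

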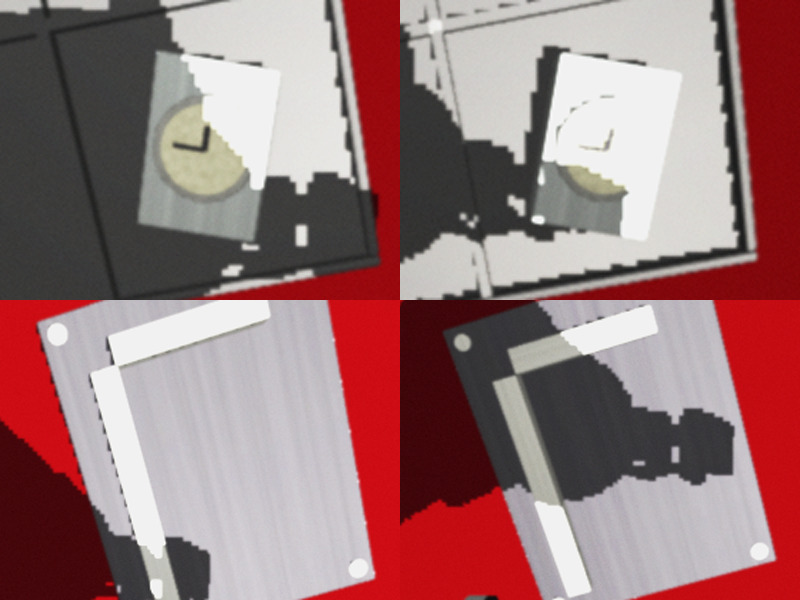

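The crops are sharp. The block's top corners in c1 (panel pixels) are (157,51), (281,71), (252,242) and (138,222). In c2 they are (160,52), (282,72), (245,241) and (132,222). The stage's inner corner is at (120,67) in c3 and (117,75) in c4, with screws at the plate corners. I'll triangulate these.

```bash
python3 - <<'E'
from h import *
C=[np.load(f"c{i}.npz") for i in(1,2,3,4)]
off=[(182,77,2),(274,93,2),(228,1,1/.7),(142,90,1/.7)]
px=lambda i,p:((p[0]+.5)/off[i][2]+off[i][0]-.5,(p[1]+.5)/off[i][2]+off[i][1]-.5)
def go(name,i,j,a,b):
    P=[]
    for p,q in zip(a,b):
        X,e=tri(C[i],px(i,p),C[j],px(j,q));P.append(X);print(name,X.round(4),"gap",round(e,4))
    return np.array(P)
a=[(157,51),(281,71),(252,242),(138,222)];b=[(160,52),(282,72),(245,241),(132,222)]
P=go("block",0,1,a,b)
for i,c in((0,a),(1,b)):
    Q=np.array([plane(C[i],*px(i,p),.032) for p in c]);m=Q.mean(0);l=(Q[0]+Q[1]-Q[2]-Q[3])/2;w=(Q[0]+Q[3]-Q[1]-Q[2])/2
    print("plane",m.round(4),"L",np.linalg.norm(l),"W",np.linalg.norm(w),"yaw",np.arctan2(l[1],l[0]),np.arctan2(-w[0],w[1]))
s=[(57,34),(358,268)];t=[(62,42),(359,251)]
go("screw",2,3,s,t)
go("corner",2,3,[(120,67)],[(117,75)])
for i,pts in((2,[(120,67),(163,240),(270,18)]),(3,[(117,75),(191,290),(257,31)])):
    Q=[plane(C[i],*px(i,p),.022) for p in pts];d=Q[0]-Q[1];e=Q[0]-Q[2]
    print("corner",Q[0].round(4),"long",np.linalg.norm(d),np.arctan2(d[1],d[0]),"end",np.linalg.norm(e),np.arctan2(-e[0],e[1]))
E
```

```text
block [0.4913 0.2111 0.0293] gap 0.0003
block [0.4851 0.1713 0.0306] gap 0.0002
block [0.4301 0.1811 0.0339] gap 0.0004
block [0.4364 0.2196 0.0316] gap 0.0007
plane [0.4606 0.1957 0.032 ] L 0.05531086746617575 W 0.039368759802517854 yaw -0.16957678311733132 -0.16265894253249272
plane [0.4605 0.1958 0.032 ] L 0.05610899715095165 W 0.03982177327058498 yaw -0.15744049900132726 -0.16075871979402045
screw [ 0.5815 -0.1333  0.0124] gap 0.0001
screw [ 0.4746 -0.2827  0.0124] gap 0.0001
corner [ 0.5657 -0.162   0.023 ] gap 0.001
corner [ 0.5656 -0.1624  0.022 ] long 0.0789317634430933 0.25924865603234615 end 0.06881221888002888 0.28746663389592
corner [ 0.5661 -0.1614  0.022 ] long 0.11437934711149483 0.27874305206516303 end 0.0694875485830104 0.28882829889644857
```

The measurements hold up:
- **Block:** about 56 x 40 mm, top at 0.031 m, centre (0.4606, 0.1957), yaw -0.162.
- **Stage:** plate at 0.0124 m, stop tops at 0.023 m, corner (0.566, -0.162), yaw about 0.28.

Next I'll grasp the block.

```bash
python3 - <<'E'
from h import *
from plant import robot
o=[np.pi,0,-.162];b=np.array([.4606,.1957])
robot.grip(.78,80)
robot.goto([*b,.12],o)
print(robot.move_straight([*b,.028],vel=.08,contact_N=12), robot.sense()["tcp_pos"])
robot.grip(0,80);s=robot.sense();print(s["opening"],s["gripper_force"],s["tcp_pos"],s["wrist_force"])
robot.move_straight([*b,.15],vel=.1);robot.sleep(.3)
s=robot.sense();print(s["t"],s["opening"],s["gripper_force"],s["tcp_pos"],s["wrist_force"])
snap(robot,"wrist","g1");S=snap(robot,"scene","g2")
a=cv2.imread("pics/g1.png")[200:480,140:500];q=S["R"]@s["tcp_pos"]+S["t"];u,v=[int(x) for x in(q[:2]/q[2]*[S["fx"],S["fy"]]+[S["cx"],S["cy"]])]
print(u,v)
c=cv2.imread("pics/g2.png")[max(0,v-60):v+60,u-70:u+70]
cv2.imwrite("pics/m3.png",np.hstack([cv2.resize(a,(400,300)),cv2.resize(c,(400,300),interpolation=2)]))
E
```

```text
False [0.46097971 0.19581714 0.02840137]
0.44444774159781725 80.73561429977417 [0.46088202 0.19588178 0.02876928] [-2.37368374  0.33239308  5.77169515]
15.475 0.4437309708414762 80.36764740943909 [0.46052735 0.19556186 0.14979555] [ 0.36586744  0.1494554  -2.90498619]
425 257
```

View pics/m3.png

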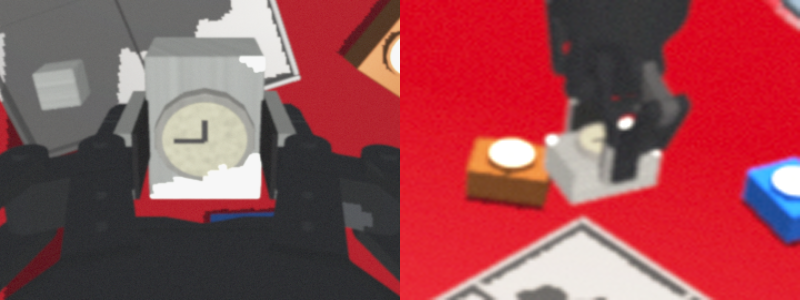

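The block is gripped squarely, centred between the pads (205,120) and lifted clear; the tray neighbours look untouched. Now I'll carry it over and set it down just short of the corner.

```bash
python3 - <<'E'
from h import *
from plant import robot
y=.28;ex=np.array([np.cos(y),np.sin(y)]);ey=np.array([-ex[1],ex[0]]);c=np.array([.5658,-.1617])
at=lambda a,b:c+a*ex+b*ey
o=[np.pi,0,y];p=at(-.036,-.027)
robot.goto([*p,.13],o);robot.sleep(.3);s=robot.sense();print(s["t"],s["tcp_pos"],p,s["wrist_force"])
robot.move_straight([*p,.05],vel=.1)
print(robot.move_straight([*p,.033],vel=.02,contact_N=4));robot.sleep(.2)
s=robot.sense();print(s["t"],s["tcp_pos"],s["tcp_rot"],s["wrist_force"],s["opening"])
E
```

```text
17.3667 [ 0.53898184 -0.19669688  0.12998288] [ 0.53866361 -0.1975973 ] [-0.02619863 -0.32008826 -1.66082368]
True
19.1667 [ 0.53855081 -0.19745096  0.03678355] [-3.14114283e+00  3.13129448e-04  2.80079004e-01] [-0.54504407 -0.19559929  5.00577188] 0.4451530426708593
```

Contact came at z = 0.0368, as expected, so the block is on the plate. Now I'll feel for each stop.

```bash
python3 - <<'E'
from h import *
from plant import robot
y=.28;ex=np.array([np.cos(y),np.sin(y)]);ey=np.array([-ex[1],ex[0]]);c=np.array([.5658,-.1617])
def rep(n):
    s=robot.sense();d=s["tcp_pos"][:2]-c;w=s["wrist_force"]
    print(n,round(s["t"],2),"xy",(d@ex*1e3).round(2),(d@ey*1e3).round(2),"z",s["tcp_pos"][2].round(4),"F",(w[:2]@ex).round(1),(w[:2]@ey).round(1),w[2].round(1),"rot",s["tcp_rot"].round(3))
    return d@ex,d@ey
mv=lambda a,b,z=.037,**k:robot.move_straight([*(c+a*ex+b*ey),z],**k)
mv(-.036,-.027,vel=.02);a,b=rep("up")
print(mv(-.036,-.014,vel=.015,contact_N=6));robot.sleep(.2);a,b=rep("y")
print(mv(-.018,b,vel=.015,contact_N=8));robot.sleep(.2);a,b=rep("x")
E
```

```text
up 19.42 xy -35.98 -27.09 z 0.0368 F 0.1 -1.2 0.2 rot [-3.14e+00  2.00e-03  2.80e-01]
True
y 20.26 xy -36.25 -18.77 z 0.0368 F -0.1 0.4 5.0 rot [3.14e+00 2.00e-03 2.80e-01]
True
x 20.91 xy -36.2 -18.78 z 0.0368 F -0.4 0.2 5.1 rot [3.141 0.006 0.28 ]
```

```bash
cat > st.py <<'E'
from h import *
from plant import robot
y=.28;ex=np.array([np.cos(y),np.sin(y)]);ey=np.array([-ex[1],ex[0]]);c=np.array([.5658,-.1617])
def rep(n):
    s=robot.sense();d=s["tcp_pos"][:2]-c;w=s["wrist_force"]
    print(n,round(s["t"],2),"xy",(d@ex*1e3).round(2),(d@ey*1e3).round(2),"z",s["tcp_pos"][2].round(4),"F",(w[:2]@ex).round(1),(w[:2]@ey).round(1),w[2].round(1),"rot",s["tcp_rot"].round(3),"T",s["torque"].round(2))
    return w[:2]@ex,w[:2]@ey
mv=lambda a,b,z=.0372,**k:robot.move_straight([*(c+a*ex+b*ey),z],**k)
E
python3 - <<'E'
from st import *
rep("0")
for a in np.arange(-.034,-.0255,.002):
    mv(a,-.0190,vel=.015);f=rep(f"{a:.3f}")
    if abs(f[0])>10 or abs(f[1])>15:break
E
```

```text
0 20.91 xy -36.2 -18.78 z 0.0368 F -0.4 0.2 5.1 rot [3.141 0.006 0.28 ] T [0.13 0.09 0.06]
-0.034 21.21 xy -34.47 -18.85 z 0.0369 F -2.2 0.4 2.7 rot [3.142 0.007 0.279] T [-0.05  0.33  0.02]
-0.032 21.49 xy -31.67 -18.92 z 0.037 F -1.1 -0.0 -0.5 rot [3.141 0.006 0.28 ] T [-0.09  0.12 -0.03]
-0.030 21.77 xy -29.45 -18.75 z 0.037 F 0.5 0.8 -0.9 rot [3.141 0.006 0.28 ] T [ 0.   -0.04 -0.07]
-0.028 22.06 xy -27.79 -18.81 z 0.0371 F -0.5 -0.0 -1.6 rot [3.141 0.006 0.28 ] T [ 0.03 -0.02 -0.07]
-0.026 22.34 xy -26.71 -18.95 z 0.0371 F -2.5 -0.0 -1.0 rot [-3.142  0.007  0.279] T [-0.08  0.52  0.  ]
```

```bash
python3 - <<'E'
from st import *
o=[np.pi,0,y]
a,b=-.026,-.019
for i in range(6):
    a+=.0007;mv(a,b,vel=.015,attitude=o);robot.sleep(.1);f=rep(f"x {a:.4f}")
    if f[0]<-8:break
for i in range(10):
    b+=.0007;mv(a,b,vel=.015,attitude=o);robot.sleep(.1);f=rep(f"y {b:.4f}")
    if f[1]<-12 or f[0]<-25:break
E
```

```text
x -0.0253 22.69 xy -26.75 -18.98 z 0.037 F -6.1 -0.2 -0.8 rot [-3.141e+00  2.000e-03  2.790e-01] T [-0.28  1.21  0.05]
x -0.0246 23.04 xy -26.71 -18.98 z 0.0369 F -7.7 0.0 0.2 rot [-3.14e+00  3.00e-03  2.79e-01] T [-0.3   1.44  0.01]
x -0.0239 23.39 xy -26.7 -18.98 z 0.0369 F -8.6 0.3 1.9 rot [-3.14   0.004  0.279] T [-0.37  1.8   0.04]
y -0.0183 23.74 xy -26.67 -18.92 z 0.037 F -7.2 -0.6 0.4 rot [-3.141  0.004  0.279] T [-0.61  1.62  0.05]
y -0.0176 24.09 xy -26.66 -18.87 z 0.037 F -7.6 -1.9 -0.0 rot [3.141 0.004 0.278] T [-0.85  1.55  0.06]
y -0.0169 24.44 xy -26.64 -18.75 z 0.0371 F -7.2 -3.4 -2.1 rot [3.139e+00 3.000e-03 2.780e-01] T [-1.12  1.45 -0.02]
y -0.0162 24.79 xy -26.63 -18.67 z 0.0371 F -7.4 -4.1 -1.4 rot [3.138e+00 3.000e-03 2.780e-01] T [-1.43  1.3   0.04]
y -0.0155 25.14 xy -26.65 -18.61 z 0.0371 F -7.1 -5.3 -2.9 rot [3.137e+00 3.000e-03 2.780e-01] T [-1.66  1.24  0.07]
y -0.0148 25.49 xy -26.64 -18.55 z 0.0371 F -7.9 -6.6 -4.3 rot [3.135e+00 3.000e-03 2.780e-01] T [-1.97  1.09  0.11]
y -0.0141 25.84 xy -26.62 -18.48 z 0.0372 F -6.8 -8.2 -4.5 rot [3.134e+00 3.000e-03 2.780e-01] T [-2.23  1.03  0.12]
y -0.0134 26.19 xy -26.64 -18.46 z 0.0372 F -6.4 -8.5 -6.4 rot [3.133e+00 2.000e-03 2.770e-01] T [-2.53  0.87  0.18]
y -0.0127 26.54 xy -26.65 -18.42 z 0.0373 F -6.7 -11.1 -6.9 rot [3.131e+00 2.000e-03 2.770e-01] T [-2.82  0.77  0.22]
y -0.0120 26.89 xy -26.66 -18.38 z 0.0373 F -6.0 -11.9 -7.5 rot [3.13e+00 2.00e-03 2.77e-01] T [-3.05  0.67  0.22]
```

```bash
python3 - <<'E'
from st import *
o=[np.pi,0,y+.003]
a,b=-.0239,-.012
mv(a,b,z=.0367,vel=.015,attitude=o);robot.sleep(.1);rep("z")
for i in range(9):
    a+=.001;mv(a,b,z=.0367,vel=.015,attitude=o);robot.sleep(.1);f=rep(f"x {a:.4f}")
    if f[0]<-16:break
robot.sleep(.5);rep("hold")
W=snap(robot,"wrist","f1");S=snap(robot,"scene","f2")
q=S["R"]@robot.sense()["tcp_pos"]+S["t"];u,v=[int(x) for x in(q[:2]/q[2]*[S["fx"],S["fy"]]+[S["cx"],S["cy"]])]
A=cv2.imread("pics/f1.png")[160:460,120:520];B=cv2.imread("pics/f2.png")[v-60:v+45,u-70:u+70]
cv2.imwrite("pics/m4.png",np.hstack([A,cv2.resize(B,(400,300),interpolation=2)]))
E
```

```text
z 27.24 xy -26.67 -18.42 z 0.0373 F -7.6 -10.6 -4.6 rot [3.13e+00 1.00e-03 2.79e-01] T [-2.88  0.92  0.01]
x -0.0229 27.59 xy -26.64 -18.42 z 0.0373 F -9.0 -10.8 -2.8 rot [3.131e+00 3.000e-03 2.790e-01] T [-2.93  1.31  0.05]
x -0.0219 27.94 xy -26.6 -18.44 z 0.0372 F -11.7 -10.7 -0.8 rot [3.132 0.004 0.278] T [-3.    1.78  0.02]
x -0.0209 28.29 xy -26.58 -18.46 z 0.0372 F -13.7 -9.1 0.7 rot [3.132 0.006 0.278] T [-3.04  2.16  0.15]
x -0.0199 28.64 xy -26.56 -18.45 z 0.0372 F -14.9 -9.0 2.1 rot [3.133 0.007 0.278] T [-3.07  2.62  0.14]
x -0.0189 28.99 xy -26.52 -18.49 z 0.0372 F -17.4 -8.6 3.8 rot [3.133 0.009 0.278] T [-3.07  2.95  0.17]
hold 29.49 xy -26.51 -18.46 z 0.0372 F -17.3 -8.9 4.7 rot [3.133 0.009 0.278] T [-3.12  2.95  0.2 ]
```

View pics/m4.png

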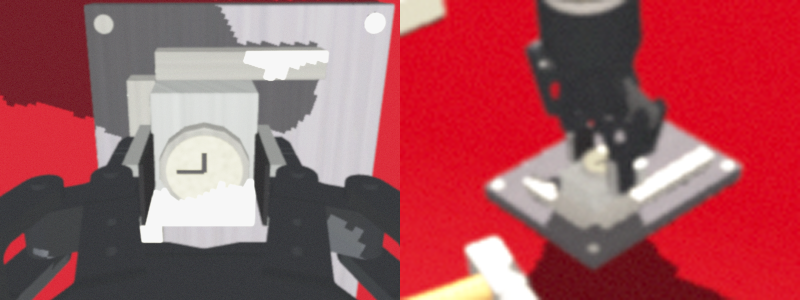

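The left panel shows the block's end against the end stop (edge at row 80) and its long side against the long stop at (140,110). The right panel shows it seated flat in the corner. The y push is weaker than x and could be carried by friction, so I'll raise y to match.

```bash
python3 - <<'E'
from st import *
o=[np.pi,0,y+.004]
a,b=-.0189,-.012
for i in range(10):
    b+=.001;mv(a,b,z=.0362,vel=.015,attitude=o);robot.sleep(.1);f=rep(f"y {b:.4f}")
    if f[1]<-18:break
robot.sleep(1);rep("hold");s=robot.sense();print(s["opening"],s["gripper_force"])
E
```

```text
y -0.0110 29.94 xy -26.52 -18.42 z 0.0372 F -17.5 -10.1 6.5 rot [3.132 0.008 0.278] T [-3.29  3.01  0.13]
y -0.0100 30.29 xy -26.51 -18.38 z 0.0372 F -17.5 -12.9 4.4 rot [3.13  0.008 0.278] T [-3.71  2.9   0.16]
y -0.0090 30.64 xy -26.52 -18.32 z 0.0372 F -16.8 -13.4 2.5 rot [3.128 0.007 0.277] T [-4.07  2.76  0.15]
y -0.0080 30.99 xy -26.51 -18.25 z 0.0373 F -16.5 -15.6 0.7 rot [3.126 0.007 0.277] T [-4.48  2.59  0.2 ]
y -0.0070 31.34 xy -26.46 -18.19 z 0.0373 F -16.4 -18.0 -1.0 rot [3.124 0.007 0.277] T [-4.89  2.39  0.23]
hold 32.34 xy -26.48 -18.18 z 0.0373 F -15.8 -18.4 -0.7 rot [3.124 0.007 0.277] T [-4.9   2.41  0.24]
0.44080216004170386 82.0500111579895
```

```bash
python3 - <<'E'
from st import *
o=[np.pi,0,y+.004]
mv(-.0174,-.007,z=.0362,vel=.015,attitude=o);robot.sleep(1);f=rep("hold")
if f[0]<-15 and f[1]<-13: print(robot.close_job())
E
```

```text
hold 33.59 xy -26.47 -18.2 z 0.0373 F -19.5 -18.0 2.2 rot [3.125 0.009 0.276] T [-4.96  3.02  0.34]
the job is handed in; nothing more can be done
None
```

I handed the job in at about 34 s with the watch block flat in the stage corner, still gripped at about 80 N, and the tool pressing about 19 N toward the end stop and 18 N toward the long stop; no verdict came back.

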